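# Set the holding plate's timer by its clicks and start it

## Task

Set the timer of the heated holding plate to its sixth click past off, so that the dial's nose rests at the sixth tick mark clockwise from the long double off mark, then press the plain start button all the way in once the dial is set. Leave the thermostat knob as it is and do not shift the dishes or the shaker.

Things in the scene. Friction and masses are not known exactly. Their poses are not given: they have to be found in the camera images.
- warmer: Steel heated holding plate, fixed, 300 (x) by 420 (y) by 70 mm high; a black plate 4 mm thick covers the far part of its top. Origin: centre of its underside, on the table. Own +x points from the control strip (robot side) to the far edge. On the strip, in own mm: timer axis x -95, y 25; start button x -95, y -90; round thermostat knob x -95, y 150. Turned up to 20 degrees.
- timer_dial (a joint): Grey timer dial's angle, rad, growing clockwise from above. 0 = off (stop), nose to the warmer's own -x at the long double tick; a notch and tick every 0.5236 rad, nine clicks, stop at 4.712; click 6 = 3.142, nose to own +x. Starts at rest on click 0 to 3. Leaving a notch takes about 0.08 N m; let go, it springs to the nearest notch.
- dial_grip (a point): Point on the timer's vertical axis, 110 mm above the table, where to grip. The dial is a disc 54 mm across (its top 82 mm above the table) with an upright grip bar 46 mm long (own x), 14 mm thick (own y), up to 120 mm above the table. Turns with the dial; own -x points to the nose. The bar's ends are alike but for a white line on the nose half of its top.
- dial_nose (a point): Tip of the small nose (pointer) on the rim of the timer disc, 34 mm from the axis, 81 mm above the table.
- start_button_top (a point): Centre of the top of the start button: a round plain steel push button 28 mm across in a black collar, at the other end of the strip from the thermostat; its top is 92 mm above the table when up. It springs back when let go.
- start_button (a joint): Travel of the start button downwards in m: 0 up, 0.006 fully in; fully in takes about 5 N. It counts as pressed from 0.004.
- thermostat_mark (a point): Mark at the rim of the top of the round black thermostat knob (36 mm across, top 93 mm above the table), 16 mm from its axis. To be left alone.
- dish_a: Open aluminium dish, 110 by 120 by 32 mm high, loose on the black plate on the warmer's own +y side; origin at the centre of its underside.
- dish_b: The same kind of dish on the warmer's own -y side.
- shaker: Steel salt shaker, 44 mm across, 89 mm tall, loose on the black plate between the dishes, 110 to 160 mm from the timer's axis; origin at the centre of its underside.

How it is judged:
By the outcome, as a careful person would: the job done as asked, in the order asked, and still so for the second after the job is handed in, with the robot touching nothing.
It also fails if it takes over 64 s, if anything falls off the work surface, if the arm or the gripper's body presses on something with over 40 N, if the wrist force passes 120 N, or if a joint passes its speed limit or range.

## Robot

A 6-joint arm with a two-finger parallel gripper is mounted at the origin on the work surface. World frame = base frame: x ahead of the robot, y to its left, z up, the work surface at z = 0. Lengths are in m, angles in rad, forces in N, time in s.
With the tool pointing down it reaches from about 0.275 to 0.875 m from the base axis. Payload 12.5 kg.
Tool frame: the origin (TCP) lies at the very end of the fingers, on their centre line; the grasp point (between the pads) lies manip.grip_depth behind it (manip.grip_depth is the distance from the TCP to the grasp point, in m); z points along the fingers, y is the direction in which the jaws open and shut (so a half turn about z gives the same grasp; the last joint's range is limited). The gripper opens to 85 mm and grips with 20 to 120 N. Pads are 22 mm wide; open, the fingers measure 114 mm over their backs; the gripper's body (76 mm by 85 mm) begins 54 mm behind the grasp point. The pads swing forward as they close: fully open they stand 13 mm farther back than shut.
Start: joints at [1.113, 0.351, 1.652, -0, 1.139, -0.085], TCP at [0.2, 0.512, 0.2] pointing down, gripper open.
Joint ranges: [-2.75, 2.75], [-0.79, 2.1], [0.01, 2.65], [-1.57, 4.71], [0.07, 3.14], [-2.87, 2.87]. Speed limits (rad/s): [2.22, 2.22, 2.79, 3.14, 3.14, 3.14].

## Interface

Orientations are given as [roll, pitch, yaw] about the fixed x, y, z axes, in that order (R = Rz(yaw) Ry(pitch) Rx(roll)).
In Python, from rig import manip gives the robot as it stands. The module is installed in compiled form; this text tells all that it offers.
- The arm moves only by the tool step_arm, never from a script. Its argument "commands" is a list of rows, each a list of 5 numbers: the shift along the tool's x, y, z in mm, then the turn about the tool's z in degrees, then the finger opening in mm, from 0 to 85.4. In form: [[dx, dy, dz, spin, claw], ...]. A call has 1 to 5 rows; each row shifts and turns the commanded pose from where the row before left it, along the tool's axes as they then stand; what a row does not reach is not made up. A row lasts 1/8 s, in which the tool goes at most 62.5 mm and 10.7 degrees, less where a joint would pass 70% of its speed; a pose out of reach is approached as far as the arm can. A call with a gripper value outside its range is refused whole. The fingers move at their own pace and stop on an object; the grip force is fixed at half the most. Time passes only in rows, so rows that do not move let the fingers close. It gives the time, the measured TCP pose, the force and the opening at its end, in the units of the state.
- manip.sense(): the state, without advancing time (a new reading comes with each control period).
- manip.snapshot(name): name is "side" or "top" or "wrist"; returns the picture (384x512x3 uint8, red, green, blue); there is no depth.
- manip.camera_model(name): a dict with "vertical_fov" (degrees; the focal length in pixels is half the picture's height over the tangent of half this angle, whatever the lens; pixels are square), "cx", "cy" (the principal point, pixels), "T" (4x4, takes a point from camera to world coordinates). Camera axes: x right, y down, z forward; pixel columns grow to the right and rows downward; lengths in m; the calibration is good to about 2 mm. The wrist camera is an equidistant fisheye: a pixel r from the principal point sees the ray r / f radians off the axis. A picture is of the moment at which its call begins: read the wrist's pose just before it. camera_model takes no time and is no camera call; for the wrist camera it gives the pose at the moment of the call.
- manip.finish_job(): hands the job in, once; it reports no verdict.
The state is a dict: "t": time; "joint_pos": joint angles; "qvel": joint speeds; "joint_efforts": joint torques, N m; "position": TCP position; "ee_rot": TCP orientation; "ft_force": force on the tool from outside, world axes, zero at the start; "torque": the same for the moment, N m; "width": finger opening in m.
Only numpy, scipy, OpenCV 4.12 (cv2) and the standard library are available. Lean on these libraries where they do the work, as an engineer would, in place of code of your own. Each camera call takes 0.05 s, during which the arm holds its last target.

## Working session

There is one attempt and no reset: what is moved stays moved. The work goes in short steps, Python scripts to look and compute and a tool call to move; the robot and the scene stay as the last step left them, time stands still between calls to the robot, and variables do not carry over. Pictures are saved under pics/ and viewed, and the job is handed in when it is done.

Besides the shell and the picture viewer there is one more tool, called after "Request:" as a command line: name --pt "numbers of a row" for each row, then --argument value for the rest. step_arm: Moves the arm, as the interface text tells. Its arguments: {"type":"object","properties":{"commands":{"type":"array"}},"required":["commands"]}

```bash
mkdir -p pics; cat > h.py <<'E'
import numpy as np, cv2
from rig import manip
def snap(n,f):
    im=manip.snapshot(n); cv2.imwrite('pics/'+f,im[:,:,::-1]); return im
def ray(n,u,v,m=None):
    m=m or manip.camera_model(n); f=192/np.tan(np.radians(m['vertical_fov'])/2)
    x,y=(u-m['cx']),(v-m['cy']); T=np.array(m['T'])
    if n=='wrist':
        r=np.hypot(x,y); a=r/f; d=np.array([np.sin(a)*x/max(r,1e-9),np.sin(a)*y/max(r,1e-9),np.cos(a)])
    else: d=np.array([x/f,y/f,1])
    return T[:3,3],T[:3,:3]@d
def onz(n,u,v,z,m=None):
    o,d=ray(n,u,v,m); return o+d*(z-o[2])/d[2]
E
python3 - <<'E'
from h import *
print(manip.sense(), manip.grip_depth)
for n in ['top','side','wrist']:
    m=manip.camera_model(n); print(n,m); snap(n,n+'0.png')
E
```

```text
{'t': 0.0, 'joint_pos': array([ 1.11339710e+00,  3.51253915e-01,  1.65246269e+00,  4.28736567e-05,
        1.13908286e+00, -8.46136106e-02]), 'qvel': array([ 0.00140073, -0.00097987, -0.00049054, -0.00045154,  0.00078124,
        0.00088476]), 'joint_efforts': array([ 1.02132801e-04, -5.06115925e+01, -2.91402930e+01, -1.11016329e-04,
        4.56427806e-03,  1.81040974e-05]), 'position': array([0.20011896, 0.51189044, 0.19903409]), 'ee_rot': array([-3.14039346e+00, -1.40769192e-04,  2.76878899e+00]), 'ft_force': array([ 0.23840391,  0.45898573, -0.4713813 ]), 'torque': array([-0.05338509, -0.01712918, -0.00054225]), 'width': 0.0853435286682837} 0.0187
top {'vertical_fov': 56.4212603258203, 'cx': 252.51356548771233, 'cy': 198.84647518420672, 'T': array([[ 0.01203775, -0.98145057,  0.19133708,  0.45320133],
       [-0.99914627, -0.00424334,  0.04109422,  0.0213532 ],
       [-0.03952004, -0.19166841, -0.98066375,  0.89528156],
       [ 0.        ,  0.        ,  0.        ,  1.        ]])}
side {'vertical_fov': 47.14775924817782, 'cx': 255.56454305111478, 'cy': 190.93436728888014, 'T': array([[-0.87108055, -0.32704917,  0.36641168,  0.33537609],
       [-0.49074259,  0.60959382, -0.62254887,  0.53374228],
       [-0.0197582 , -0.72210402, -0.69150227,  0.66539992],
       [ 0.        ,  0.        ,  0.        ,  1.        ]])}
wrist {'vertical_fov': 65.70646984690485, 'cx': 252.7559663033817, 'cy': 195.0215994011951, 'T': array([[ 0.36356852,  0.88081545,  0.30328546,  0.12011882],
       [ 0.93156596, -0.34317727, -0.12005922,  0.54209833],
       [-0.00166934,  0.32618017, -0.94530615,  0.37311079],
       [ 0.        ,  0.        ,  0.        ,  1.        ]])}
```

View pics/top0.png

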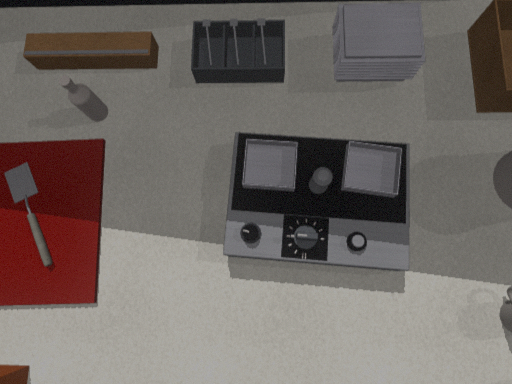

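View pics/side0.png

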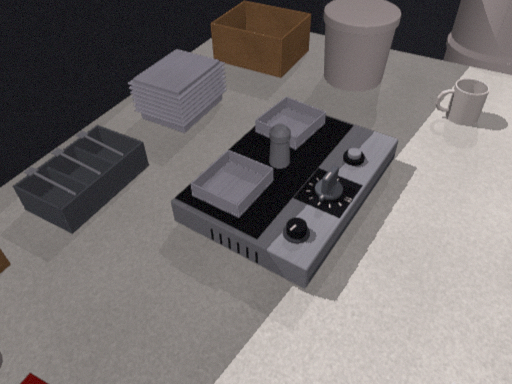

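```bash
python3 - <<'E'
import cv2
a=cv2.imread('pics/top0.png')[205:275,215:415]; b=cv2.imread('pics/side0.png')[130:260,270:400]
cv2.imwrite('pics/tz.png',cv2.resize(a,None,fx=4,fy=4,interpolation=2)); cv2.imwrite('pics/sz.png',cv2.resize(b,None,fx=4.5,fy=4.5,interpolation=2))
E
```

```text
(no output)
```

View pics/tz.png

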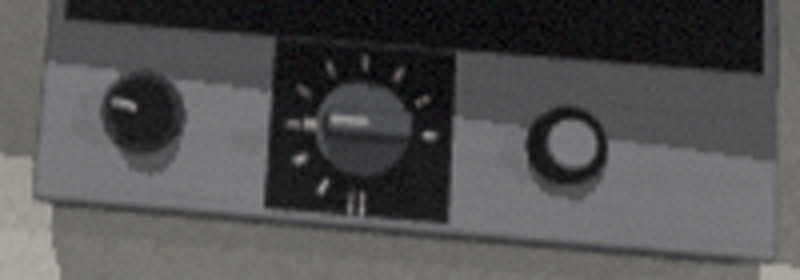

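View pics/sz.png

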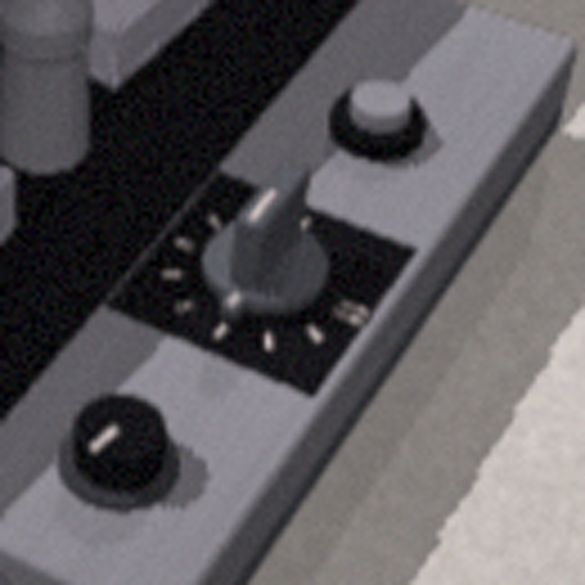

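```bash
python3 - <<'E'
from h import *
def tz(x,y,z): return onz('top',215+(x-1.5)/4,205+(y-1.5)/4,z)
def sz(x,y,z): return onz('side',270+(x-1.75)/4.5,130+(y-1.75)/4.5,z)
B=tz(574,143,.092);K=tz(145,104,.093);D=tz(365,130,.082);N=tz(311,125,.081)
print(B,K,D,N,np.linalg.norm(B-K),np.linalg.norm(B-D),np.linalg.norm(K-D))
ax=(K-B)[:2];yaw=np.arctan2(-ax[0],ax[1]);print('yaw',np.degrees(yaw))
R=np.array([[np.cos(yaw),-np.sin(yaw)],[np.sin(yaw),np.cos(yaw)]])
o=(B[:2]+K[:2])/2-R@[-.095,.03]; print('origin',o,'dial',o+R@[-.095,.025],'btn',o+R@[-.095,-.09])
tk=[(355,203),(322,187),(300,160),(291,125),(303,90),(330,68),(365,60),(398,73),(422,100),(430,135)]
c=o+R@[-.095,.025]
for p in tk+[(311,125)]:
    w=(R.T@(tz(*p,.071 if p!=(311,125) else .081)[:2]-c)); print(np.round(w*1e3,1), np.degrees(np.arctan2(w[1],-w[0])))
Bs=sz(382,98,.092);Ks=sz(120,432,.093)
print('side',Bs,Ks,np.linalg.norm(Bs-Ks),'nose',sz(234,300,.081), 'tipwhite',sz(262,205,.12),tz(350,120,.12))
w=R.T@(sz(234,300,.081)[:2]-c);print(w)
E
```

```text
[ 0.51734391 -0.17992325  0.092     ] [0.53696191 0.05778086 0.093     ] [ 0.52440457 -0.06612464  0.082     ] [ 0.52705491 -0.03587104  0.081     ] 0.23851438224088622 0.11445513055575672 0.12502503611342095
yaw -4.717994787928407
origin [ 0.61936346 -0.09878344] dial [ 0.52674165 -0.06605425] btn [ 0.51728273 -0.18066459]
[-43.    1.5] 2.038541706749717
[-35.7  20.7] 30.09734899849354
[-21.7  34.3] 57.68382879408163
[-2.2 40.9] 86.8550814073409
[18.4 35.5] 117.44733252380098
[32.5 21. ] 147.16758427834938
[39.   1.3] 178.0966322030824
[ 33.1 -18. ] -151.4550702373925
[ 18.8 -32.6] -119.99116916770684
[ -0.8 -38.3] -88.86779874798705
[-2.2 30.1] 85.87662701664077
side [ 0.5170573  -0.18197724  0.092     ] [0.53377547 0.06077328 0.093     ] 0.24332758353546705 nose [ 0.52791459 -0.03866582  0.081     ] tipwhite [ 0.5270483  -0.05741959  0.12      ] [ 0.52638546 -0.05408677  0.12      ]
[-0.00108377  0.02739211]
```

Request:
step_arm --pt "-42.7 -34.9 0 0 85" --pt "-42.7 -34.9 0 0 85" --pt "-42.7 -34.9 0 0 85" --pt "-42.7 -34.9 0 0 85" --pt "-42.7 -34.9 0 0 85"

```text
t: 0.78
position: [0.3361, 0.2703, 0.1996]
ee_rot: [3.141, 0.0, 2.769]
ft_force: [0.9, -0.4, 0.4]
width: 0.0852
```

Request:
step_arm --pt "-42.7 -34.9 0 0 85" --pt "-42.7 -34.9 0 0 85" --pt "-42.7 -34.9 0 0 85" --pt "-42.7 -34.9 0 0 85" --pt "-42.7 -34.9 0 0 85"

```text
t: 1.4
position: [0.4714, 0.0299, 0.1996]
ee_rot: [3.141, 0.0, 2.769]
ft_force: [1.4, 0.9, 0.2]
width: 0.0849
```

Request:
step_arm --pt "0 0 0 10 85" --pt "0 0 0 10 85" --pt "0 0 0 10 85" --pt "0 0 0 10 85" --pt "0 0 0 10 85"

```text
t: 2.02
position: [0.4707, 0.0317, 0.1994]
ee_rot: [-3.141, -0.0, 1.89]
ft_force: [0.7, 0.2, 0.6]
width: 0.0848
```

Request:
step_arm --pt "0 0 0 10 85" --pt "0 0 0 10 85" --pt "0 0 0 3 85" --pt "0 0 0 0 85" --pt "0 0 0 0 85"

```text
t: 2.65
position: [0.4708, 0.0317, 0.1995]
ee_rot: [-3.141, -0.0, 1.496]
ft_force: [-0.3, -0.5, 0.6]
width: 0.0849
```

```bash
python3 - <<'E'
from h import *
m=manip.camera_model('wrist'); np.save('w1.npy',m,allow_pickle=True)
im=snap('wrist','w1.png'); print(m['T'].round(3))
E
```

```text
[[ 0.997 -0.07  -0.024  0.475]
 [-0.074 -0.943 -0.326  0.115]
 [-0.     0.327 -0.945  0.374]
 [ 0.     0.     0.     1.   ]]
```

View pics/w1.png

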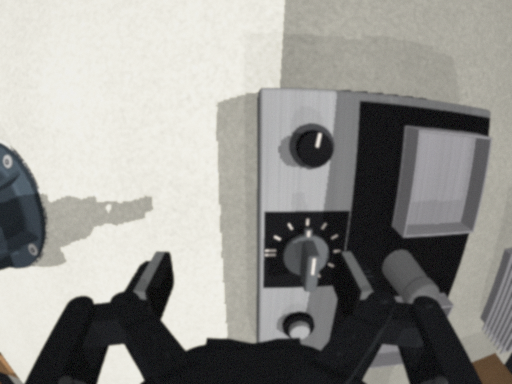

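```bash
python3 - <<'E'
import cv2
a=cv2.imread('pics/w1.png')[120:345,245:365]
cv2.imwrite('pics/w1z.png',cv2.resize(a,None,fx=2.6,fy=2.6,interpolation=2))
a=cv2.imread('pics/w1.png')[200:300,250:365]
cv2.imwrite('pics/w1y.png',cv2.resize(a,None,fx=5,fy=5,interpolation=2))
E
```

```text
(no output)
```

View pics/w1z.png

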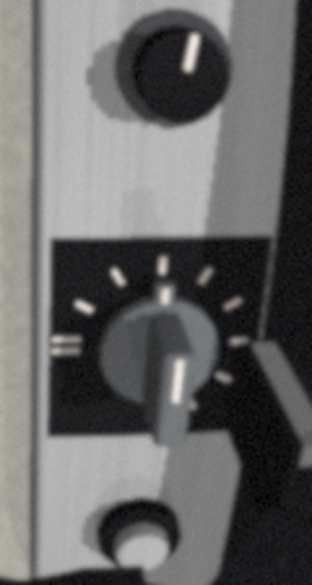

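View pics/w1y.png

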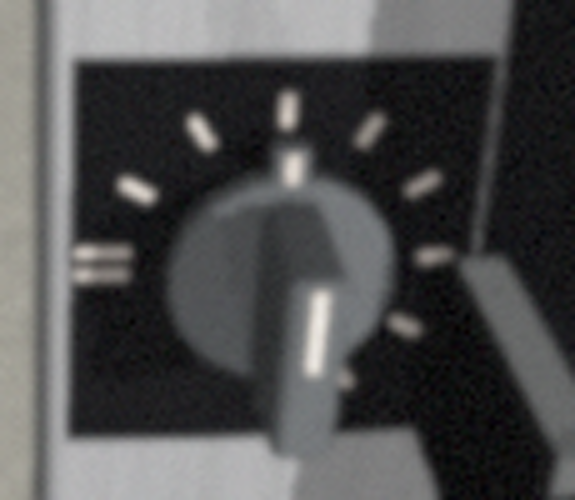

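```bash
python3 - <<'E'
from h import *
m=np.load('w1.npy',allow_pickle=True).item()
g=lambda x,y,z: onz('wrist',250+(x-2)/5,200+(y-2)/5,z,m)
a=g(103,264,.0705);b=g(434,256,.0705)
print('dbl',a,'t6',b,'mid',(a+b)/2,np.linalg.norm(a-b),np.degrees(np.arctan2(*(b-a)[[1,0]])))
print('nose',g(292,148,.081),'bar',g(310,367,.12),g(320,282,.12),g(300,450,.12))
print('disc',g(281,278,.082))
h=lambda x,y,z: onz('wrist',245+(x-.8)/2.6,120+(y-.8)/2.6,z,m)
print('K',h(180,75,.093),'B',h(143,548,.092))
E
```

```text
dbl [ 0.48265802 -0.06203106  0.0705    ] t6 [ 0.56257605 -0.06774064  0.0705    ] mid [ 0.52261703 -0.06488585  0.0705    ] 0.08012173384880708 -4.086434214717978
nose [ 0.52557947 -0.03017157  0.081     ] bar [ 0.52312935 -0.06198205  0.12      ] [ 0.52477902 -0.04140016  0.12      ] [ 0.52149909 -0.08367105  0.12      ]
disc [ 0.52301937 -0.062795    0.082     ]
K [0.53065294 0.06130002 0.093     ] B [ 0.51556043 -0.17410429  0.092     ]
```

Request:
step_arm --pt "-45.5 30 0 0 85" --pt "-46 29.7 0 0 85" --pt "0 0 40 0 60" --pt "0 0 40 0 60" --pt "0 0 27 0 50"

```text
t: 3.32
position: [0.5228, -0.0641, 0.0908]
ee_rot: [-3.14, -0.0, 1.495]
ft_force: [0.8, -0.5, -0.5]
width: 0.05
```

Request:
step_arm --pt "0 0 0 0 40" --pt "0 0 0 0 30"

```text
t: 3.58
position: [0.5241, -0.0642, 0.0937]
ee_rot: [3.14, 0.0, 1.495]
ft_force: [0.6, -0.3, 1.2]
width: 0.0301
```

```bash
python3 - <<'E'
from h import *
print(manip.sense())
im=manip.snapshot('side'); cv2.imwrite('pics/s2.png',cv2.resize(im[80:280,230:420,::-1],None,fx=3,fy=3,interpolation=2))
snap('wrist','w2.png')
E
```

```text
{'t': 3.575, 'joint_pos': array([-2.10053997e-01,  4.48516843e-01,  1.80421068e+00,  1.37778139e-05,
        8.87525048e-01, -1.34341290e-01]), 'qvel': array([ 0.00084573, -0.0130326 , -0.00427028,  0.00087462, -0.00397388,
        0.00182795]), 'joint_efforts': array([-4.93152172e-02, -4.96383440e+01, -2.33474422e+01, -1.07744498e-03,
       -2.84541449e-03, -7.45889673e-03]), 'position': array([ 0.52407741, -0.06418443,  0.0936618 ]), 'ee_rot': array([3.14026321e+00, 1.68887012e-04, 1.49507482e+00]), 'ft_force': array([ 0.59619771, -0.32157066,  1.15582853]), 'torque': array([-7.59075268e-05, -6.00915390e-02, -3.86710830e-02]), 'width': 0.030139363319749125}
```

View pics/s2.png

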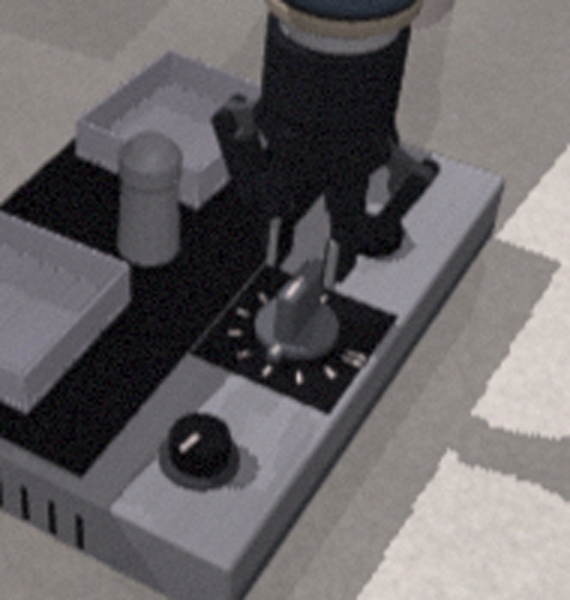

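View pics/w2.png

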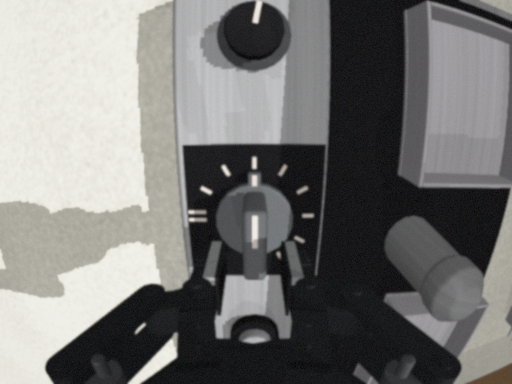

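Request:
step_arm --pt "0 0 0 0 18" --pt "0 0 0 0 5" --pt "0 0 0 0 5" --pt "0 0 0 0 5"

```text
t: 4.18
position: [0.5234, -0.0641, 0.0926]
ee_rot: [3.142, -0.0, 1.495]
ft_force: [0.5, -0.1, -0.2]
width: 0.005
```

```bash
python3 - <<'E'
from h import *
np.save('w3.npy',manip.camera_model('wrist'),allow_pickle=True)
snap('wrist','w3.png')
for n in ['side','top']:
  im=manip.snapshot(n); c=im[80:280,230:420,::-1] if n=='side' else im[130:280,215:415,::-1]
  cv2.imwrite(f'pics/{n}3.png',cv2.resize(c,None,fx=3,fy=3,interpolation=2))
E
```

```text
(no output)
```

View pics/w3.png

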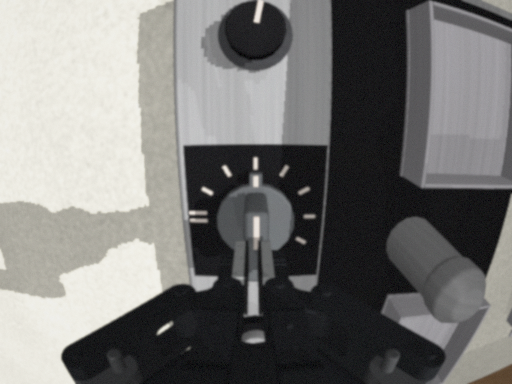

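View pics/side3.png

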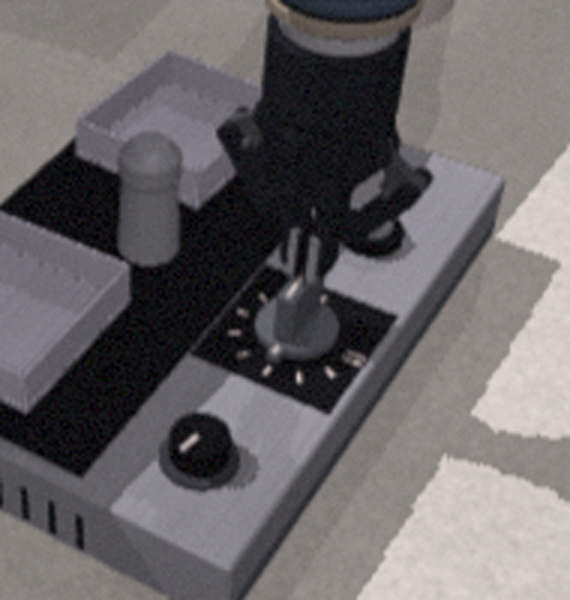

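View pics/top3.png

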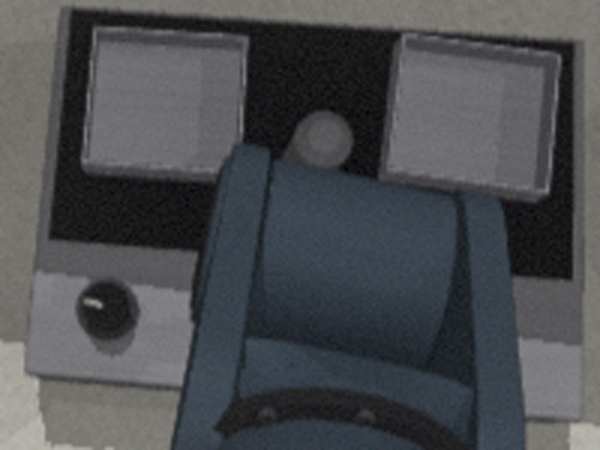

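```bash
cat >> h.py <<'E'
def proj(n,p,m=None):
    m=m or manip.camera_model(n); f=192/np.tan(np.radians(m['vertical_fov'])/2); T=np.array(m['T'])
    q=T[:3,:3].T@(np.array(p)-T[:3,3])
    if n=='wrist':
        r=np.hypot(*q[:2]); a=np.arctan2(r,q[2]); return np.array([m['cx'],m['cy']])+f*a*q[:2]/r
    return np.array([m['cx'],m['cy']])+f*q[:2]/q[2]
E
python3 - <<'E'
from h import *
s=manip.sense(); p=s['position']; print(p,s['width'],s['ee_rot'])
for n in ['wrist','side']:
    k=lambda q:(q-[230,80])*3 if n=='side' else q
    print(n,'tcp',k(proj(n,p)),'grasp',k(proj(n,p+[0,0,.0187])),'+60',k(proj(n,p+[0,0,.06])))
    for d in(-.023,.023): print('bar end',k(proj(n,[.5235+.075*d,-.064+d,.12])), k(proj(n,[.5235+.075*d,-.064+d,.082])))
im=cv2.imread('pics/w3.png')[150:360,180:330]; cv2.imwrite('pics/w3z.png',cv2.resize(im,None,fx=2.8,fy=2.8,interpolation=2))
E
```

```text
[ 0.52340554 -0.06409035  0.09257691] 0.005320962644689135 [-3.14154551e+00 -1.53776262e-06  1.49472852e+00]
wrist tcp [255.30065368 228.88686671] grasp [255.54542769 242.52014772] +60 [256.26941614 283.7741924 ]
bar end [255.66415657 282.64656428] [255.21041412 251.44462465]
bar end [255.98749918 211.90953217] [255.39561729 189.78334886]
side tcp [298.8787356  313.42113989] grasp [301.77270615 291.49130118] +60 [308.4974763  240.53254998]
bar end [319.52801196 260.56039189] [313.24730968 304.98140336]
bar end [285.81945389 302.26143508] [280.39798186 346.82708003]
```

View pics/w3z.png

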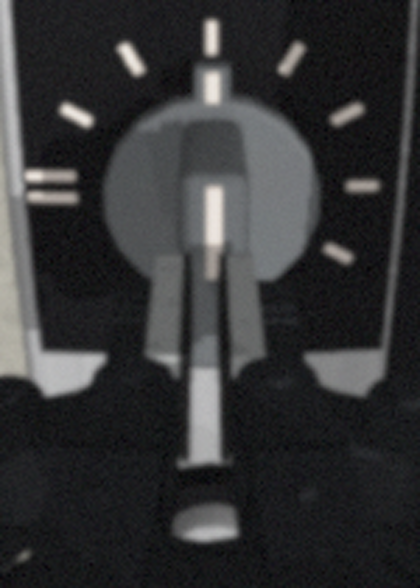

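```bash
python3 - <<'E'
from h import *
im=manip.snapshot('side'); cv2.imwrite('pics/side4.png',cv2.resize(im[140:210,295:365,::-1],None,fx=8,fy=8,interpolation=2))
E
```

```text
(no output)
```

View pics/side4.png

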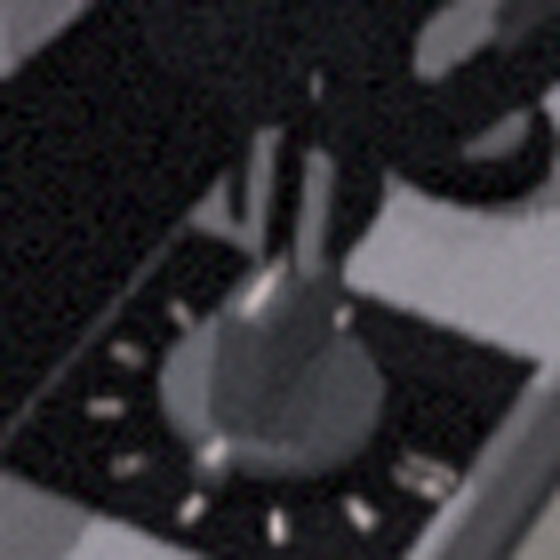

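```bash
python3 - <<'E'
from h import *
def tri(a,b):
    A=[];B=[]
    for o,d in (a,b):
        d=d/np.linalg.norm(d);P=np.eye(3)-np.outer(d,d);A.append(P);B.append(P@o)
    x=np.linalg.lstsq(np.vstack(A),np.hstack(B),rcond=None)[0]
    return x,[np.linalg.norm(P@(x)-b) for P,b in zip(A,B)]
print(tri(ray('wrist',240.7,241),ray('side',333.75,175)),tri(ray('wrist',265.7,241),ray('side',328.1,172.75)))
print(tri(ray('wrist',253.2,241),ray('side',331,174)))
# cross-check of bar / nose heights
print('nose',tri(ray('wrist',180+212/2.8,150+85/2.8),ray('side',295+212/8,140+455/8)))
print('white line near end',tri(ray('wrist',180+215/2.8,150+185/2.8),ray('side',295+250/8,140+310/8)))
E
```

```text
(array([ 0.51561586, -0.05456381,  0.1271538 ]), [np.float64(0.0006402386804244803), np.float64(0.0006402386804244445)]) (array([ 0.52822752, -0.05680245,  0.12553962]), [np.float64(0.0013277875434610298), np.float64(0.0013277875434613998)])
(array([ 0.52184784, -0.05601641,  0.12575514]), [np.float64(0.0010118505430364035), np.float64(0.001011850543036222)])
nose (array([ 0.52612241, -0.03378465,  0.08450831]), [np.float64(0.00022176490053675516), np.float64(0.0002217649005364121)])
white line near end (array([ 0.52494403, -0.04216064,  0.12395754]), [np.float64(0.0007125318235853961), np.float64(0.0007125318235852338)])
```

Request:
step_arm --pt "0 0 0 0 30" --pt "0 0 0 0 30" --pt "0 0 10 0 30" --pt "0 0 8 0 30" --pt "0 0 0 0 30"

```text
t: 5.0
position: [0.5229, -0.064, 0.0736]
ee_rot: [-3.14, -0.0, 1.495]
ft_force: [-0.4, 0.6, -0.7]
width: 0.0303
```

```bash
python3 - <<'E'
from h import *
im=manip.snapshot('side'); cv2.imwrite('pics/side5.png',cv2.resize(im[140:210,295:365,::-1],None,fx=8,fy=8,interpolation=2))
im=manip.snapshot('wrist'); cv2.imwrite('pics/w5z.png',cv2.resize(im[150:360,180:330,::-1],None,fx=2.8,fy=2.8,interpolation=2))
E
```

```text
(no output)
```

View pics/side5.png

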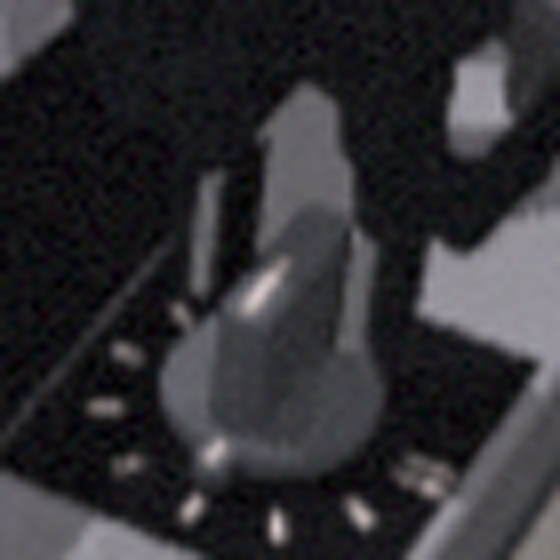

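View pics/w5z.png

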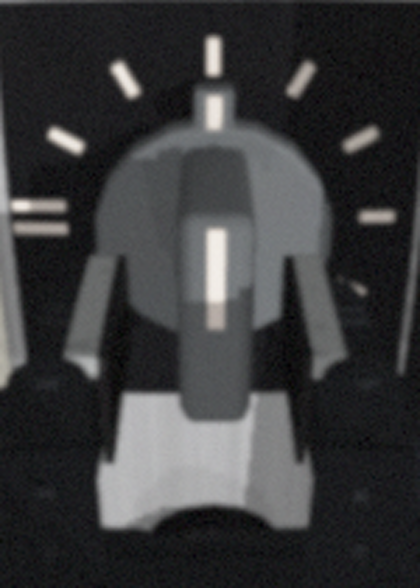

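Request:
step_arm --pt "2 1.5 4 0 30" --pt "0 0 3 0 25" --pt "0 0 0 0 20"

```text
t: 5.48
position: [0.5249, -0.0621, 0.0673]
ee_rot: [-3.141, -0.0, 1.495]
ft_force: [0.1, 1.1, 0.1]
width: 0.0201
```

Request:
step_arm --pt "0 0 0 0 10" --pt "0 0 0 0 5" --pt "0 0 0 0 5"

```text
t: 5.85
position: [0.5253, -0.0622, 0.0677]
ee_rot: [3.141, -0.0, 1.495]
ft_force: [1.8, 0.0, 0.3]
width: 0.0125
```

```bash
python3 - <<'E'
from h import *
print(manip.sense()['ft_force'],manip.sense()['torque'],manip.sense()['width'])
im=manip.snapshot('side'); cv2.imwrite('pics/side6.png',cv2.resize(im[140:210,295:365,::-1],None,fx=8,fy=8,interpolation=2))
im=manip.snapshot('wrist'); cv2.imwrite('pics/w6z.png',cv2.resize(im[150:360,180:330,::-1],None,fx=2.8,fy=2.8,interpolation=2))
E
```

```text
[1.76951902 0.03210864 0.27930295] [ 0.15179018 -0.18964246 -0.00207877] 0.012509997555259566
```

View pics/side6.png

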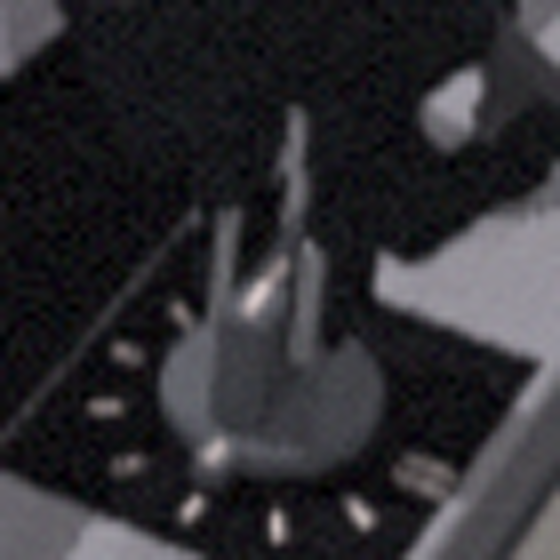

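View pics/w6z.png

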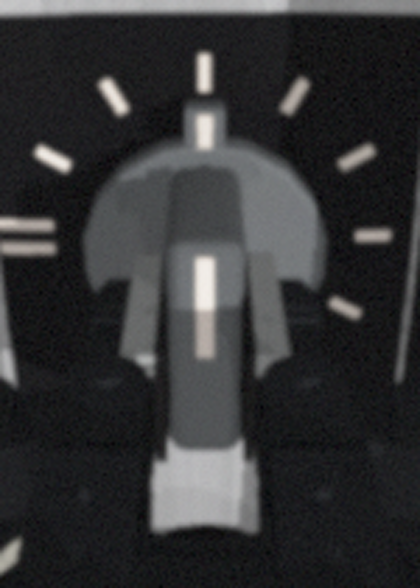

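Request:
step_arm --pt "0 0 0 0 5" --pt "0 0 0 0 5"

```text
t: 6.2
position: [0.5253, -0.0622, 0.0677]
ee_rot: [3.141, 0.0, 1.495]
ft_force: [2.2, 0.6, 2.3]
width: 0.0128
```

Request:
step_arm --pt "0 0 0 8 5" --pt "0 0 0 8 5" --pt "0 0 0 8 5" --pt "0 0 0 6 5" --pt "0 0 0 0 5"

```text
t: 6.82
position: [0.526, -0.0625, 0.0677]
ee_rot: [3.14, -0.001, 0.97]
ft_force: [6.7, -0.5, -2.4]
width: 0.0124
```

```bash
python3 - <<'E'
from h import *
print(manip.sense()['ft_force'],manip.sense()['torque'],manip.sense()['width'])
im=manip.snapshot('side'); cv2.imwrite('pics/side7.png',cv2.resize(im[140:210,295:365,::-1],None,fx=8,fy=8,interpolation=2))
E
```

```text
[ 6.7488037  -0.53293521 -2.38983766] [-0.01614748 -1.00129031  0.03798604] 0.012364433695427005
```

View pics/side7.png

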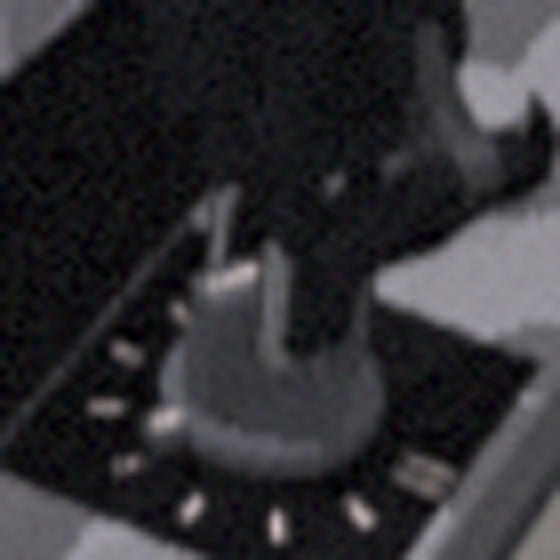

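Request:
step_arm --pt "0 0 0 8 5" --pt "0 0 0 8 5" --pt "0 0 0 8 5" --pt "0 0 0 8 5" --pt "0 0 0 8 5"

```text
t: 7.5
position: [0.5267, -0.0632, 0.0678]
ee_rot: [3.139, -0.003, 0.269]
ft_force: [9.7, -6.7, -5.5]
width: 0.0126
```

Request:
step_arm --pt "0 0 0 8 5" --pt "0 0 0 8 5" --pt "0 0 0 4 5" --pt "0 0 0 0 5" --pt "0 0 0 0 5"

```text
t: 8.12
position: [0.5267, -0.0637, 0.0678]
ee_rot: [3.139, -0.004, -0.076]
ft_force: [9.1, -9.6, -6.4]
width: 0.0127
```

```bash
python3 - <<'E'
from h import *
print(manip.sense()['ft_force'],manip.sense()['torque'],manip.sense()['width'])
im=manip.snapshot('side'); cv2.imwrite('pics/side8.png',cv2.resize(im[140:210,295:365,::-1],None,fx=8,fy=8,interpolation=2))
snap('wrist','w8.png')
E
```

```text
[ 9.11234621 -9.59672531 -6.39518183] [-1.56240453 -1.49594506  0.01729754] 0.012671020207140664
```

View pics/side8.png

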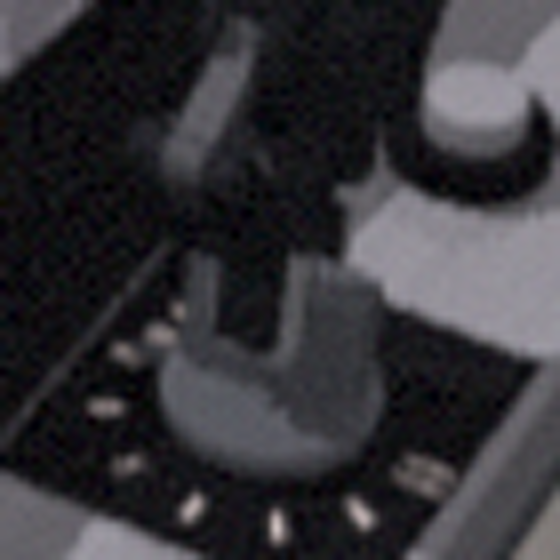

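View pics/w8.png

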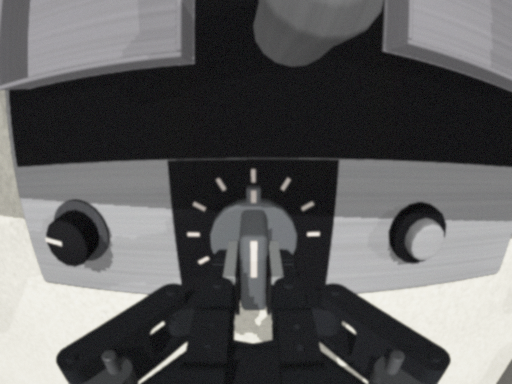

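Request:
step_arm --pt "0 0 0 0 20" --pt "0 0 0 0 35" --pt "0 0 0 0 35" --pt "0 0 10 0 35"

```text
t: 8.72
position: [0.5254, -0.0622, 0.0577]
ee_rot: [3.141, -0.001, -0.076]
ft_force: [-0.1, -0.8, -0.6]
width: 0.0349
```

I moved +10 in z, which is downward and not what I meant. The force stayed at about 0 N, so nothing was touched. Lifting now.

Request:
step_arm --pt "0 0 -20 0 35" --pt "0 0 -40 0 35" --pt "0 0 -50 0 35" --pt "0 0 0 0 35"

```text
t: 9.22
position: [0.5268, -0.0625, 0.1704]
ee_rot: [3.141, -0.006, -0.076]
ft_force: [-0.2, -0.3, -0.4]
width: 0.035
```

```bash
python3 - <<'E'
from h import *
im=manip.snapshot('side'); cv2.imwrite('pics/side9.png',cv2.resize(im[80:280,180:420,::-1],None,fx=3,fy=3,interpolation=2))
np.save('w9.npy',manip.camera_model('wrist'),allow_pickle=True)
snap('wrist','w9.png'); print(manip.sense()['position'])
E
```

```text
[ 0.52482183 -0.06211996  0.16698199]
```

View pics/side9.png

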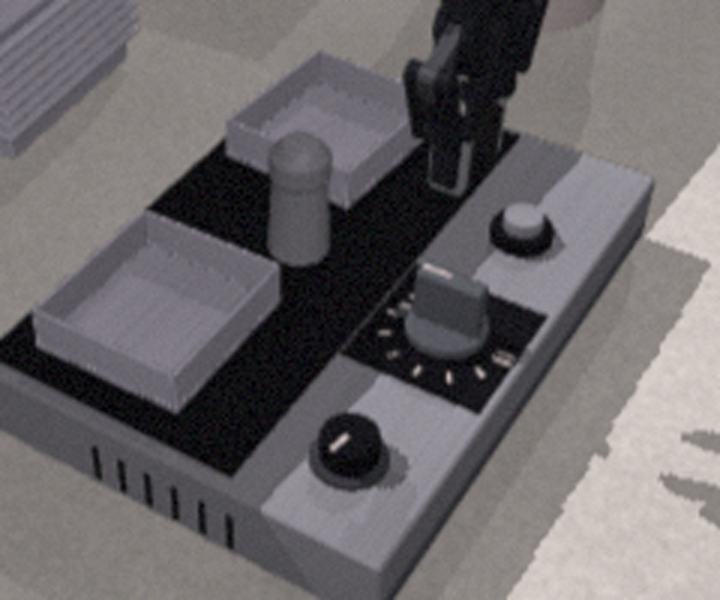

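View pics/w9.png

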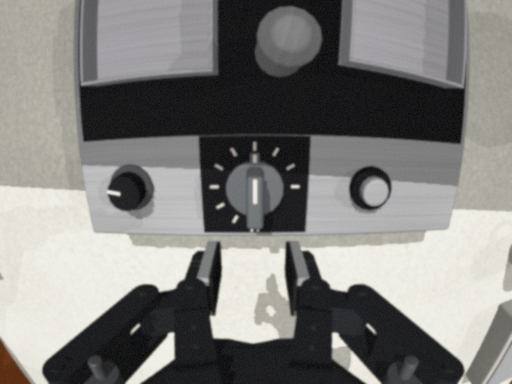

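```bash
python3 - <<'E'
from h import *
m=np.load('w9.npy',allow_pickle=True).item()
print(onz('wrist',375,191,.092,m), onz('wrist',254,156,.081,m), onz('wrist',255,187,.07,m),onz('side',180+524/3,80+220/3,.092))
print(manip.sense()['position'])
E
```

```text
[ 0.51711593 -0.17789669  0.092     ] [ 0.55475591 -0.06663426  0.081     ] [ 0.5222532  -0.06523698  0.07      ] [ 0.51453621 -0.17610057  0.092     ]
[ 0.52482183 -0.06211996  0.16698199]
```

Request:
step_arm --pt "-1 58 0 0 15" --pt "0 57 0 0 0" --pt "0 0 30 0 0" --pt "0 0 0 0 0" --pt "0 0 0 0 0"

```text
t: 9.95
position: [0.5153, -0.1763, 0.1375]
ee_rot: [-3.141, 0.001, -0.075]
ft_force: [-0.2, 0.8, -0.2]
width: 0.0001
```

```bash
python3 - <<'E'
from h import *
im=manip.snapshot('side'); cv2.imwrite('pics/side10.png',cv2.resize(im[100:220,300:420,::-1],None,fx=5,fy=5,interpolation=2))
im=snap('wrist','w10.png'); print(manip.sense()['position'],manip.sense()['width'])
E
```

```text
[ 0.51578166 -0.17636141  0.13822547] 0.0001344084586577524
```

View pics/side10.png

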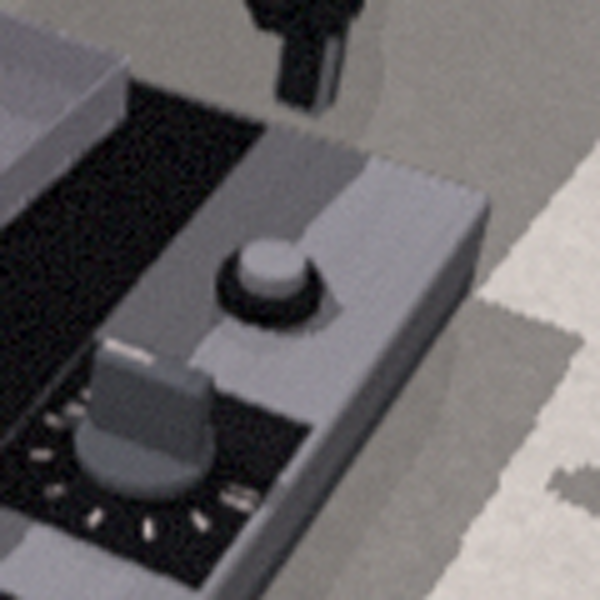

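View pics/w10.png

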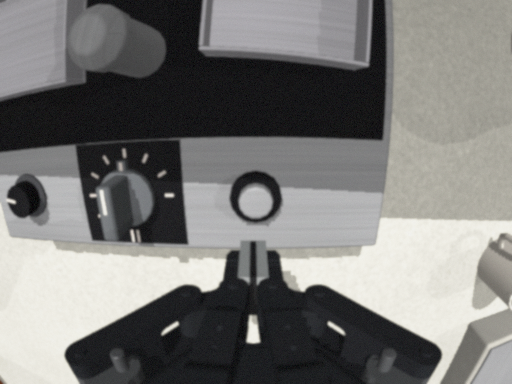

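```bash
python3 - <<'E'
from h import *
p=manip.sense()['position']
for z in (0,.033,.036,.04): print(z,proj('wrist',p+[.011,-.001,z]),(proj('side',p+[0,0,z])-[300,100])*5)
E
```

```text
0 [251.54136675 211.99739886] [286.41632393 174.33773001]
0.033 [251.36425837 235.54110275] [298.38407474 105.12495127]
0.036 [251.34506473 238.12954179] [299.50399758  98.64813092]
0.04 [251.31851661 241.72214558] [301.00578129  89.96290465]
```

Request:
step_arm --pt "1 0 30 0 0" --pt "0 0 30 0 0" --pt "0 0 10 0 0" --pt "0 0 0 0 0"

```text
t: 10.55
position: [0.5166, -0.1767, 0.068]
ee_rot: [-3.142, -0.0, -0.076]
ft_force: [0.1, -0.2, 0.0]
width: 0.0002
```

Request:
step_arm --pt "0 0 4 0 0" --pt "0 0 0 0 0"

```text
t: 10.8
position: [0.5166, -0.177, 0.0642]
ee_rot: [3.141, -0.001, -0.076]
ft_force: [0.2, -0.2, -0.2]
width: -0.0003
```

Request:
step_arm --pt "0 0 3 0 0" --pt "0 0 0 0 0"

```text
t: 11.05
position: [0.5163, -0.1769, 0.0605]
ee_rot: [-3.142, 0.0, -0.076]
ft_force: [-0.0, 0.1, -0.1]
width: -0.0002
```

Request:
step_arm --pt "0 0 3 0 0" --pt "0 0 0 0 0"

```text
t: 11.3
position: [0.5164, -0.177, 0.0576]
ee_rot: [3.142, -0.0, -0.076]
ft_force: [-0.8, -0.2, 3.2]
width: 0.0003
```

Request:
step_arm --pt "0 0 2 0 0" --pt "0 0 0 0 0"

```text
t: 11.55
position: [0.5165, -0.177, 0.0557]
ee_rot: [3.141, -0.0, -0.076]
ft_force: [-0.9, 0.3, 3.6]
width: 0.0
```

Request:
step_arm --pt "0 0 2 0 0" --pt "0 0 0 0 0"

```text
t: 11.8
position: [0.5165, -0.177, 0.0542]
ee_rot: [3.141, -0.0, -0.076]
ft_force: [-3.1, 1.4, 11.8]
width: -0.0006
```

Request:
step_arm --pt "0 0 1 0 0" --pt "0 0 0 0 0"

```text
t: 12.05
position: [0.5166, -0.177, 0.0541]
ee_rot: [3.141, -0.001, -0.076]
ft_force: [-7.1, 2.4, 22.2]
width: 0.0003
```

```bash
python3 - <<'E'
from h import *
im=manip.snapshot('side'); cv2.imwrite('pics/side11.png',cv2.resize(im[100:220,300:420,::-1],None,fx=5,fy=5,interpolation=2))
im=snap('wrist','w11.png')
E
```

```text
(no output)
```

View pics/side11.png

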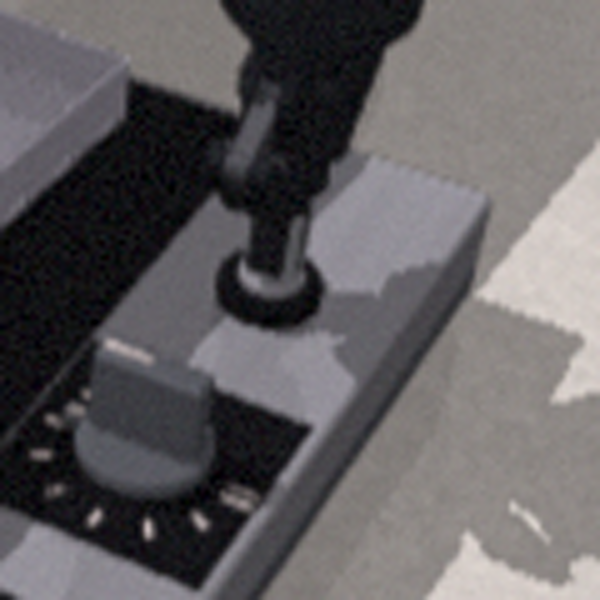

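View pics/w11.png

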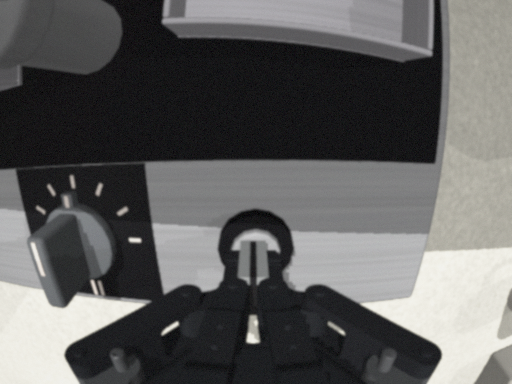

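The fingertips are centred on the button and it sits visibly lower in its collar. The force has climbed to 22 N while the height has stopped changing, so the button is at its stop. I'll lift off and do a final check.

Request:
step_arm --pt "0 0 -10 0 0" --pt "0 0 -40 0 0" --pt "0 0 -50 0 0" --pt "0 0 -50 0 0" --pt "0 0 0 0 0"

```text
t: 12.78
position: [0.5178, -0.1775, 0.206]
ee_rot: [3.14, -0.006, -0.076]
ft_force: [0.3, -0.1, -0.6]
width: -0.0
```

Request:
step_arm --pt "-50 0 0 0 0" --pt "-50 0 0 0 0" --pt "-50 0 0 0 0" --pt "0 0 0 0 0" --pt "0 0 0 0 0"

```text
t: 13.4
position: [0.367, -0.1656, 0.2023]
ee_rot: [-3.141, 0.0, -0.076]
ft_force: [-0.1, -0.9, -0.2]
width: -0.0001
```

```bash
python3 - <<'E'
from h import *
im=manip.snapshot('side'); cv2.imwrite('pics/side12.png',cv2.resize(im[80:280,180:420,::-1],None,fx=3,fy=3,interpolation=2))
im=manip.snapshot('top'); cv2.imwrite('pics/top12.png',cv2.resize(im[125:275,215:415,::-1],None,fx=4,fy=4,interpolation=2))
print(manip.sense()['ft_force'],manip.sense()['t'],manip.sense()['position'])
a=cv2.imread('pics/top0.png').astype(int); b=im[:,:,::-1].astype(int)
d=np.abs(a-b).max(2)
print('dish/shaker region diff', [d[y0:y1,x0:x1].max() for y0,y1,x0,x1 in [(140,190,242,300),(140,196,342,402),(163,195,308,334)]])
E
```

```text
[ 0.27023902 -0.46441074  0.15761434] 13.5 [ 0.36742007 -0.1655659   0.20224206]
dish/shaker region diff [np.int64(20), np.int64(23), np.int64(24)]
```

View pics/side12.png

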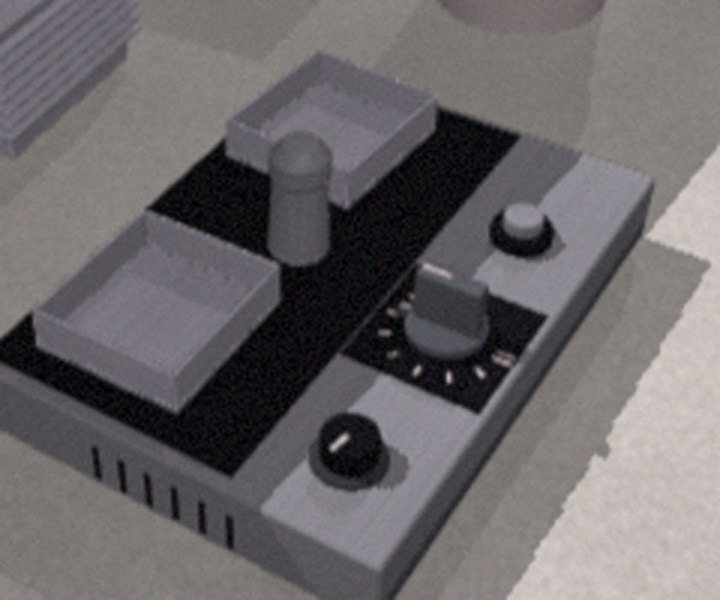

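View pics/top12.png

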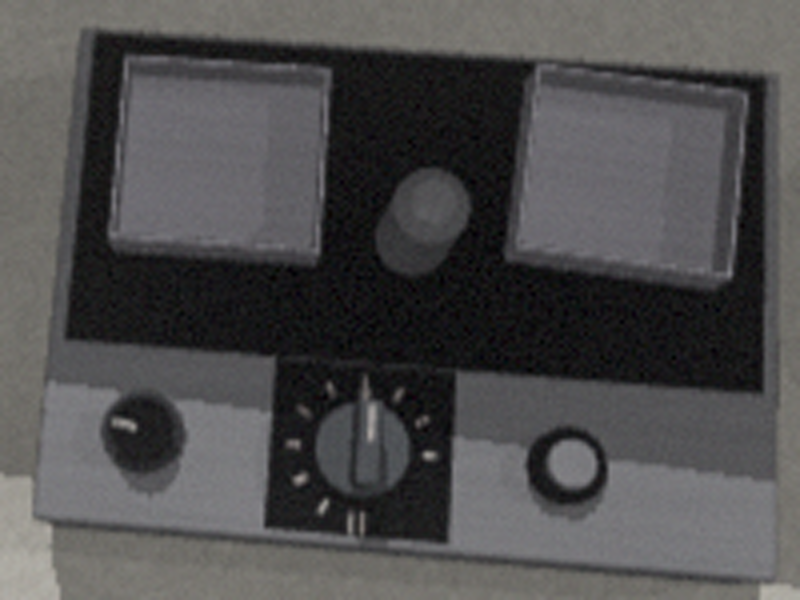

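The nose is at the sixth tick, opposite the double mark. The button is back up, and the dishes, shaker and thermostat haven't moved.

```bash
python3 -c "
from rig import manip
print(manip.finish_job())"
```

```text
the job is handed in; nothing more can be done
None
```

I set the timer to click 6 and then pressed the start button all the way in. The job was handed in at about 13.5 s, well under the 64 s limit.

- **Dial:** it started on click 3. I turned it 90° clockwise, and the side and top views after release show the nose at the sixth tick, opposite the double off mark.
- **Button:** I pressed until its height stopped changing and the force rose to 22 N. It sprang back up when I lifted off.
- **Everything else:** the dishes and shaker show only noise-level change between the first and last top views. The thermostat mark looks unchanged, and the gripper ended clear of everything with no force on it.

Some things did not go as expected:
- **Fingertip height:** the cameras showed the real fingertips about 34 mm above the reported tool point. The first grasp closed above the bar, touching nothing, so I lowered the gripper using the pictures and gripped the bar properly.
- **Grip reading:** once gripped, the opening read about 12.6 mm, although the bar is 14 mm thick.
- **Wrong direction:** after letting go of the dial I moved 10 mm down instead of up. The force stayed near zero, so nothing was touched.

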